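Unlock the electrode rack and refill its empty pocket

TASK

Unlock and refill the grey electrode rack: by its red loop, slide the bolt out of the two aluminium posts and then sideways fully home into the side notch of its track, keeping it down in the track; then push the keeper bar by its blue tab all the way open, and stand the spare white electrode that is waiting on the worktop upright in the one empty pocket. Leave the other electrodes and everything else where they are.

Things in the scene. Friction and masses are not known exactly. Their poses are not given: they have to be found in the camera images.
- rack: Grey rack fixed on the worktop, 224 mm along x, 222 along y (y -106 to 116). Origin near its middle at worktop height; x away from the robot at yaw 0, y left. Deck top 6 mm up; white lips on it 8 mm high, 4 mm thick. Three 53 mm square pockets in a row along x at y = 44. Bolt track along x: inner y -57.5 to 13.5, end stop at x = -60.
- bore (a point): Front mouth of the 19 mm square bore through the two aluminium posts (46 mm above the worktop, at rack x 73-81 and 99-107), at rack (73, -22), 25 mm above the worktop, bore along rack x.
- bolt: Loose red square loop, 66 mm outside, 48 inside, 25 high, 150 g; a 14 mm steel shaft sticks out 42 mm from its +x side, axis 19 mm above its underside (passes over the lips). Origin: centre of the loop's underside; x along the shaft. Starts at rack x 24 to 36, y -22 mm with the shaft through posts and keeper lug; against the end stop it is at x = -27.
- notch (a point): Where the bolt's origin lies when parked fully home: on the deck (6 mm up), at rack (-26.5, -67.5) mm. The notch opens off the track's robot end towards rack -y: 71 mm long (rack x -60 to 11), outer lip at y = -101; its front lip is in line with the track's end stop.
- keeper (a joint): Travel of the aluminium keeper bar along the rack's +y, m: 0 closed over the pockets (locked by the bolt through its lug), 0.055 fully open. Bar 204 mm long, 24 wide, 58 to 66 mm above the worktop, centred over the pocket row when closed, clear of it when open.
- keeper_tab (a point): Centre of the blue upright tab in the middle of the keeper bar: 40 mm along x, 6 mm thick in y, from the bar's top (66 mm) to 91 mm above the worktop; this point is 78 mm above the worktop. Moves with the keeper.
- pocket_0 (a point): Centre of the nearest pocket's floor (6 mm above the worktop).
- pocket_1 (a point): Centre of the middle pocket's floor (6 mm above the worktop).
- pocket_2 (a point): Centre of the farthest pocket's floor (6 mm above the worktop).
- electrode_a: White electrode head already standing in one of the pockets; same as the spare. Origin at the centre of its underside, z up.
- electrode_b: White electrode head already standing in one of the pockets; same as the spare. Origin at the centre of its underside, z up.
- spare: The spare electrode head, standing on the worktop to the left (+y) of the rack: white disc 45 mm in diameter, 12 mm thick, with an upright stem about 16 mm in diameter up to 46 mm, blue ring; 68 g. Origin at the centre of its underside, z up.
- black_electrode: Bystander: a smaller electrode head with a black 35 mm disc, 46 mm tall, near the spare; it does not belong in this rack. Origin at the centre of its underside.
- thermometer: Bystander: white skin thermometer 148x20x14 mm lying on the rack's right.
- marker: Bystander: white and blue skin marker 126 mm long, 14 mm high, lying in front of the rack.
- timer: Bystander: white timer with a blue knob, 62x62x36 mm.
- cream_tube: Bystander: white tube with a blue cap, 134x49x32 mm, lying.
- gel_pump: Bystander: pale green pump bottle, 198 mm tall, at the back.
- mist_bottle: Bystander: white bottle 36 mm in diameter, 138 mm tall, at the back.
- wipes_box: Bystander: white box with a blue lid, 106x69x92 mm, at the back.
Not all that is in view belongs to the job. Leave any pink look-alike of the electrode_a alone.

How it is judged:
On the way, in this order (a step that is already met when the one before it is completed fails the run):
1. the bolt is drawn out and parked home in the side notch (y of bolt in the frame of rack between -0.075 and -0.055 m and x of bolt in the frame of rack between -0.035 and -0.019 m and z of bolt in the frame of rack below 0.01 m and angle between the x axis of bolt and the x axis of rack, either way round below 0.15 rad), for 0.2 s.
2. then the keeper bar is pushed fully open (value of joint keeper above 0.048 m), for 0.2 s.
At the end, for the whole second after the job is handed in: Bolt in the side notch: within 12 mm of home across the track, 8 mm along it, flat and parallel; keeper open beyond 48 mm; spare upright (0.1 rad) on the empty pocket's floor within 9 mm of its centre; other two electrodes moved under 12 mm and upright; all at rest (all of step 1 and value of joint keeper above 0.048 m and (horizontal distance between spare and pocket_0 below 0.009 m or horizontal distance between spare and pocket_1 below 0.009 m or horizontal distance between spare and pocket_2 below 0.009 m) and z of spare in the frame of rack below 0.01 m and angle between spare's own z axis and vertical below 0.1 rad and distance of each of electrode_a, electrode_b from where it was at the start of the episode below 0.012 m and angle between each of electrode_a, electrode_b's own z axis and vertical below 0.15 rad and linear speed of each of spare, bolt below 0.02 m/s); the robot touches nothing.
It fails at once if the bolt is lifted out of its track (more than 20 mm) (z of bolt in the frame of rack above 0.026 m).
It fails at once if a bystander is moved more than 30 mm (distance of any of black_electrode, thermometer, marker, timer, cream_tube, gel_pump, mist_bottle, wipes_box from where it was at the start of the episode above 0.03 m).
It also fails if it takes over 58 s, if anything falls off the work surface, if the arm or the gripper's body presses on something with over 40 N, if the wrist force passes 120 N, or if a joint passes its speed limit or range.

ROBOT

A 6-joint arm with a two-finger parallel gripper is mounted at the origin on a cart in front of the work surface, level with it; the furniture and walls round the work are solid. World frame = base frame: x ahead of the robot, y to its left, z up, the work surface at z = 0. Lengths are in m, angles in rad, forces in N, time in s.
With the tool pointing down it reaches from about 0.275 to 1 m from the base axis. Payload 8.4 kg.
Tool frame: the origin (TCP) lies at the centre of the arm's flange, where the gripper is bolted on; the fingertips stand tcp_to_tips ahead of it and the grasp point (between the pads) lies 155 mm ahead of it (tcp_to_tips is the distance from the TCP to the fingertips, in m); z points along the fingers, y is the line along which they close (so a half turn about z gives the same grasp; the last joint's range is limited). The gripper opens to 85 mm and grips with 20 to 120 N. Pads are 22 mm wide; open, the fingers measure 114 mm over their backs; the gripper's body (76 mm by 85 mm) begins 54 mm behind the grasp point. The pads swing forward as they close: fully open they stand 13 mm farther back than shut.
Start: joints at [-1.216, 0.353, 1.633, -0, 1.155, -0.002], TCP at [0.218, -0.586, 0.405] pointing down, gripper open.
Joint ranges: [-2.63, 2.63], [-0.92, 2.1], [0.06, 2.66], [-1.3, 4.44], [0, 2.69], [-3.02, 3.02]. Speed limits (rad/s): [2.22, 2.22, 2.79, 3.14, 3.14, 3.14].

INTERFACE

Orientations are given as a unit quaternion [x, y, z, w].
In Python, from station import * gives the robot as it stands.
- The arm moves only by the tool drive_tool, never from a script. Its argument "rows" is a list of rows, each an object with "angular": the turn, a rotation vector about the tool's x, y, z in rad, a list of three; "dp": the shift along the tool's x, y, z in cm, a list of three; "gripper": the closure, from -1 (fully open) to 1 (shut). In form: [{"angular": [rx, ry, rz], "dp": [dx, dy, dz], "gripper": gripper}, ...]. A call has 1 to 8 rows; each row is the pose to reach, as a shift and turn from the pose commanded when the call began, along the tool's axes at that moment; what a row does not reach only later rows make up. A row lasts 1/12 s, in which the tool goes at most 41.7 mm and 7.16 degrees, less where a joint would pass 70% of its speed; a pose out of reach is approached as far as the arm can. A call with a gripper value outside its range is refused whole. The fingers move at their own pace and stop on an object; "squeeze" is the grip in N (left out, the last holds). Time passes only in rows, so rows that repeat a pose let the fingers close. It gives the time, the measured TCP pose, the force, the opening and the grip force at its end, in the units of the state.
- get_obs(): the state, without advancing time (a new reading comes with each control period).
- grab_frame(name): name is "scene" or "top" or "wrist"; returns a dict with "color" (480x640x3 uint8, red, green, blue), "fx", "fy", "cx", "cy" (pixels), "pose" (4x4, takes a point from camera to world coordinates); the wrist camera has in their place "tool_from_camera" (4x4, takes a point from camera to tool coordinates, whose origin is the TCP and whose axes are the flange's). Camera axes: x right, y up, looking along -z (the intrinsics and any distortion apply to the point x, -y, -z); pixel columns grow to the right and rows downward; lengths in m; the calibration is good to about 2 mm. A picture is of the moment at which its call begins: read the wrist's pose just before it. There is no depth.
- finish_job(): hands the job in; it is judged then, once.
The state is a dict: "time": time; "q": joint angles; "dq": joint speeds; "tau": joint torques, N m; "tool_pos": TCP position; "tcp_rot": TCP orientation; "force": force on the tool from outside, world axes, zero at the start; "torque": the same for the moment, N m; "opening": finger opening in m; "grip_force": force on a finger pad.
Only numpy, scipy, OpenCV 4.12 (cv2) and the standard library are available. Lean on these libraries where they do the work, as an engineer would, in place of code of your own. Each camera call takes 0.05 s, during which the arm holds its last target. There are 200 camera calls.

## Working session

There is one attempt and no reset: what is moved stays moved. The work goes in short steps, Python scripts to look and compute and a tool call to move; the robot and the scene stay as the last step left them, time stands still between calls to the robot, and variables do not carry over. Pictures are saved under pics/ and viewed, at most 10 in all, crops included, and the job is handed in when it is done.

Besides the shell and the picture viewer there is one more tool, called after "Call:" by a JSON object that holds its "op" and its "data", one argument or row to a line. drive_tool: Moves the arm, as the interface text tells. Its arguments: {"type":"object","properties":{"rows":{"type":"array","items":{"type":"object","properties":{"angular":{"type":"array","items":{"type":"number"}},"dp":{"type":"array","items":{"type":"number"}},"gripper":{"type":"number"}}}},"squeeze":{"type":"number"}},"required":["rows"]}

```bash
ls; mkdir -p pics
python3 - <<'E'
from station import *
import cv2,numpy as np
o=get_obs(); print({k:np.round(v,4).tolist() if not isinstance(v,dict) else v for k,v in o.items()})
for n in("top","scene"):
    f=grab_frame(n); cv2.imwrite(f"pics/{n}0.png",f["color"][:,:,::-1]); print(n,f["fx"],f["fy"],f["cx"],f["cy"],np.round(f["pose"],4).tolist(),[k for k in f])
E
```

```text
pics
{'time': 0.0, 'q': [-1.2164, 0.3536, 1.6341, 0.0, 1.1553, -0.0024], 'dq': [0.002, 0.0002, -0.0013, -0.0015, -0.0005, 0.0011], 'tau': [0.003, -60.5249, -34.2065, 0.0001, 0.0095, -0.0], 'tool_pos': [0.2182, -0.5854, 0.404], 'tcp_rot': [0.9841, 0.1775, -0.0001, -0.0007], 'force': [0.0521, -0.1279, -0.0852], 'torque': [0.0243, -0.0814, -0.0019], 'grip_force': 0.0, 'opening': 0.0856}
top 459.59049134793605 459.59049134793605 319.5852884308097 243.9902157681676 [[0.0105, 0.9925, -0.1215, 0.436], [-0.9999, 0.01, -0.0047, 0.0925], [-0.0035, 0.1215, 0.9926, 1.077], [0.0, 0.0, 0.0, 1.0]] ['color', 'fx', 'fy', 'cx', 'cy', 'pose']
scene 590.1932020983496 590.1932020983496 320.0774663256993 235.3876445836781 [[-0.7116, 0.5089, -0.4845, -0.0285], [-0.7025, -0.5033, 0.5032, 0.7205], [0.0122, 0.6984, 0.7156, 0.9832], [0.0, 0.0, 0.0, 1.0]] ['color', 'fx', 'fy', 'cx', 'cy', 'pose']
```

View pics/top0.png

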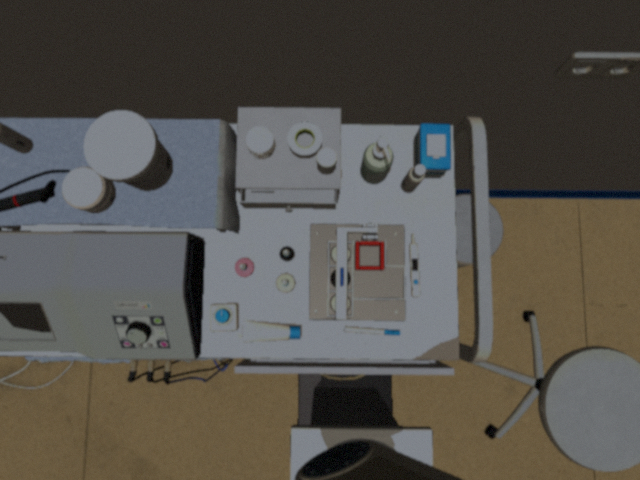

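View pics/scene0.png

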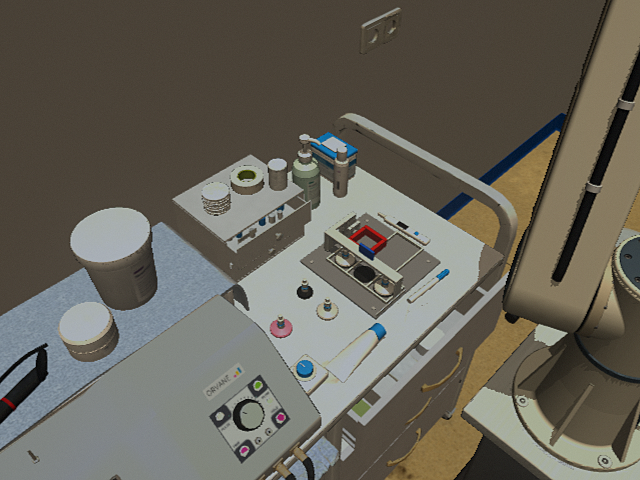

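The top view shows the rack at cols 309–405, rows 223–320. The red loop is at (369,256), the blue tab at (341,277), and the spare's white disc at (285,283). The middle pocket looks empty, at (340,278). The pink look-alike is at (244,267) and the black electrode at (287,253).

```bash
cat > h.py <<'E'
from station import *
import cv2,numpy as np
from scipy.spatial.transform import Rotation as R
def cam(n):
    o=get_obs(); f=grab_frame(n)
    if n=="wrist":
        T=np.eye(4);T[:3,:3]=R.from_quat(o["tcp_rot"]).as_matrix();T[:3,3]=o["tool_pos"]
        f["pose"]=T@f["tool_from_camera"]
    return f
def ray(f,u,v,z):
    P=f["pose"]; d=P[:3,:3]@np.array([(u-f["cx"])/f["fx"],-(v-f["cy"])/f["fy"],-1.])
    return P[:3,3]+d*(z-P[2,3])/d[2]
def proj(f,p):
    P=f["pose"]; c=P[:3,:3].T@(np.array(p)-P[:3,3]); return f["cx"]+f["fx"]*c[0]/-c[2], f["cy"]+f["fy"]*c[1]/c[2]
def blobs(m,amin=15):
    n,l,s,c=cv2.connectedComponentsWithStats(m.astype(np.uint8))
    return [(c[i],s[i],l==i) for i in range(1,n) if s[i,4]>=amin]
E
python3 - <<'E'
from h import *
f=cam("top"); im=f["color"]; hsv=cv2.cvtColor(im,cv2.COLOR_RGB2HSV)
red=(hsv[...,1]>150)&((hsv[...,0]<8)|(hsv[...,0]>172))
for c,s,m in blobs(red):
    if 300<c[0]<420 and 200<c[1]<330:
        r=cv2.minAreaRect(np.argwhere(m)[:,::-1].astype(np.float32)); print("red",s,r)
        b=cv2.boxPoints(r); print(np.round([ray(f,*p,.031)[:2] for p in b],4), ray(f,*r[0],.031))
crop=im[200:340,230:430]; g=cv2.cvtColor(crop,cv2.COLOR_RGB2GRAY)
cv2.imwrite("pics/c1.png",cv2.resize(crop[:,:,::-1],None,fx=4,fy=4,interpolation=cv2.INTER_CUBIC))
for u,v in((309.5,223),(405,224),(406,319.5),(309,319)):print(ray(f,u,v,.006))
print("spare",ray(f,285,283,.012))
E
```

```text
red [356 241  28  29 306] ((369.5, 255.0), (28.0, 27.0), 90.0)
[[ 0.5718  0.014 ]
 [ 0.5724 -0.0479]
 [ 0.5081 -0.0475]
 [ 0.5075  0.0139]] [ 0.53981843 -0.01690268  0.031     ]
[0.61677362 0.1218875  0.006     ]
[ 0.61660708 -0.10342099  0.006     ]
[ 0.39411429 -0.10302377  0.006     ]
[0.39288635 0.12010055 0.006     ]
spare [0.47471716 0.17650658 0.012     ]
```

View pics/c1.png

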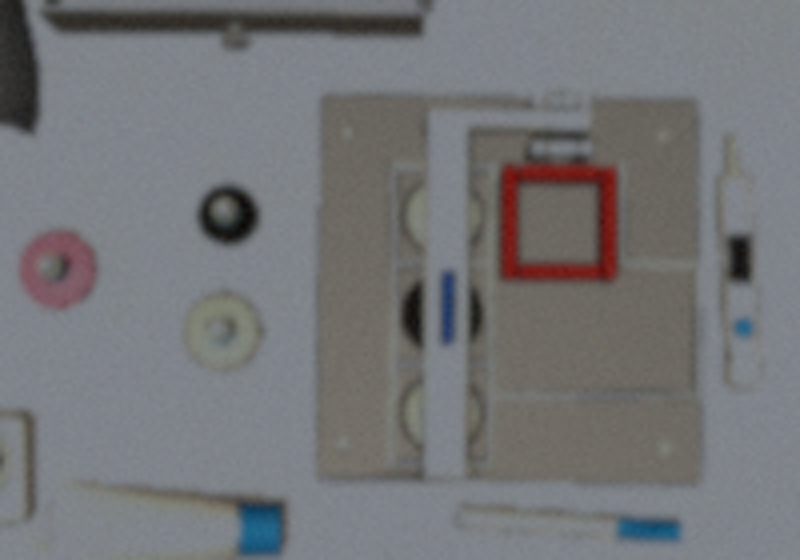

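Run:
```python
import station
print([k for k in dir(station) if k[0]!='_'], getattr(station,'tcp_to_tips',None))
f=station.grab_frame("wrist"); import numpy as np; print(f["fx"],f["cx"],f["cy"],np.round(f["tool_from_camera"],4).tolist(),f.keys())
```

```text
['PlanningError', 'finish_job', 'get_obs', 'grab_frame', 'tcp_to_tips'] 0.1734
373.9762620151681 317.8178574370197 239.99500385930972 [[0.0003, 0.9632, 0.2686, 0.0688], [1.0, -0.0001, -0.0007, 0.0003], [-0.0006, 0.2686, -0.9632, 0.0309], [0.0, 0.0, 0.0, 1.0]] dict_keys(['color', 'fx', 'fy', 'cx', 'cy', 'tool_from_camera'])
```

Call:
{"op": "drive_tool", "data": {
  "rows": [
    {"angular":[0,0,0.05],"dp":[2.8,-3,0],"gripper":-1},
    {"angular":[0,0,0.1],"dp":[5.6,-6,0],"gripper":-1},
    {"angular":[0,0,0.15],"dp":[8.4,-9,0],"gripper":-1},
    {"angular":[0,0,0.2],"dp":[11.2,-12,0],"gripper":-1},
    {"angular":[0,0,0.25],"dp":[14,-15,0],"gripper":-1},
    {"angular":[0,0,0.3],"dp":[16.8,-18,0],"gripper":-1},
    {"angular":[0,0,0.356],"dp":[19.6,-21,0],"gripper":-1},
    {"angular":[0,0,0.356],"dp":[22.4,-24,0],"gripper":-1}
  ]
}}

```text
time: 0.87
tool_pos: [0.3445, -0.2807, 0.4047]
tcp_rot: [1.0, -0.002, 0.0, 0.0]
force: [0.3, -0.6, 0.4]
opening: 0.0855
grip_force: 0.0
```

Call:
{"op": "drive_tool", "data": {
  "rows": [
    {"angular":[0,0,0],"dp":[1.6,-3.9,0],"gripper":-1},
    {"angular":[0,0,0],"dp":[3.2,-7.8,0],"gripper":-1},
    {"angular":[0,0,0],"dp":[4.8,-11.7,0],"gripper":-1},
    {"angular":[0,0,0],"dp":[6.4,-15.6,0],"gripper":-1},
    {"angular":[0,0,0],"dp":[8,-19.5,0],"gripper":-1},
    {"angular":[0,0,0],"dp":[9.6,-23.4,0],"gripper":-0.5},
    {"angular":[0,0,0],"dp":[11.2,-27.3,0],"gripper":0.3},
    {"angular":[0,0,0],"dp":[12.6,-31,0],"gripper":0.3}
  ]
}}

```text
time: 1.53
tool_pos: [0.47, 0.0286, 0.4049]
tcp_rot: [1.0, 0.001, 0.0, 0.0]
force: [1.7, -0.6, 0.1]
opening: 0.0515
grip_force: 0.0
```

Run:
```python
from h import *
o=get_obs();print(o["tool_pos"],o["tcp_rot"],o["opening"])
f=cam("wrist"); cv2.imwrite("pics/w1.png",f["color"][:,:,::-1]); np.save("w1.npy",f,allow_pickle=True)
```

```text
[0.46996671 0.02855522 0.40486653] [9.99999796e-01 5.50971436e-04 3.19263225e-04 4.19460142e-05] 0.05151926038139854
```

View pics/w1.png

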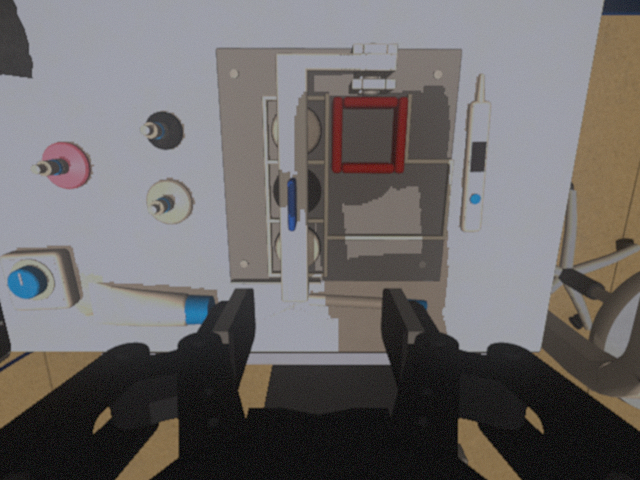

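Run:
```python
from h import *
f=np.load("w1.npy",allow_pickle=True).item(); im=f["color"]; hsv=cv2.cvtColor(im,cv2.COLOR_RGB2HSV)
c=np.array([ray(f,*p,.006)[:2] for p in((217,48),(462,49),(443,283),(230,282))]);print("deck",c.round(4),c.mean(0))
print("lip rows x at .014",[ray(f,u,v,.014)[:2].round(4) for u,v in((297,97),(297,161),(297,221),(297,276),(265,190),(326,190),(390,161),(390,238),(448,200))])
red=(hsv[...,1]>150)&((hsv[...,0]<8)|(hsv[...,0]>172))
for cc,s,m in blobs(red,500): print("red",s,[ray(f,u,v,.031)[:2].round(4) for u,v in((s[0],s[1]),(s[0]+s[2],s[1]))])
print("red top outer corners",[ray(f,u,v,.031)[:2].round(4) for u,v in((333,97),(408,97),(405,173),(333,173))])
t=cam("top");
def both(f,u,v,t,tu,tv):
    A=[];b=[]
    for F,x,y in((f,u,v),(t,tu,tv)):
        p=F["pose"][:3,3];d=ray(F,x,y,0)-p;d/=np.linalg.norm(d);M=np.eye(3)-np.outer(d,d);A.append(M);b.append(M@p)
    return np.linalg.solve(sum(A),sum(b))
# spare disc
sat=(hsv[...,0]>15)&(hsv[...,0]<35)&(hsv[...,1]>25)&(hsv[...,2]>120)
for cc,s,m in blobs(sat,300):
    if 120<cc[0]<220 and 160<cc[1]<240:
        cn=max(cv2.findContours(m.astype(np.uint8),0,1)[0],key=cv2.contourArea); e=cv2.fitEllipse(cv2.convexHull(cn)); print("spare",s,e,ray(f,*e[0],.010))
print("stem top",ray(f,156,209,.046), "tab top",ray(f,292,181,.091),ray(f,292,228,.091))
```

```text
deck [[ 0.6145  0.1186]
 [ 0.614  -0.1005]
 [ 0.3896 -0.1039]
 [ 0.3905  0.1207]] [0.50214926 0.00872532]
lip rows x at .014 [array([0.5728, 0.0472]), array([0.5161, 0.048 ]), array([0.4582, 0.0488]), array([0.4004, 0.0496]), array([0.4887, 0.0792]), array([0.4888, 0.0204]), array([ 0.5162, -0.0398]), array([ 0.4409, -0.0438]), array([ 0.4792, -0.098 ])]
red [ 332   98   75   75 1597] [array([0.5704, 0.0162]), array([ 0.5705, -0.0484])]
red top outer corners [array([0.5712, 0.0154]), array([ 0.5713, -0.0492]), array([ 0.5066, -0.0507]), array([0.5066, 0.0146])]
stem top [0.47610265 0.17225774 0.046     ] tab top [0.50621579 0.04779898 0.091     ] [0.46983791 0.0484219  0.091     ]
```

Call:
{"op": "drive_tool", "data": {
  "rows": [
    {"angular":[0,0,0],"dp":[2.3,2.5,1],"gripper":0.3},
    {"angular":[0,0,0],"dp":[4.6,5,3],"gripper":0.3},
    {"angular":[0,0,0],"dp":[6.9,7.5,5.5],"gripper":0.3},
    {"angular":[0,0,0],"dp":[6.9,7.5,9],"gripper":0.3},
    {"angular":[0,0,0],"dp":[6.9,7.5,12],"gripper":0.3},
    {"angular":[0,0,0],"dp":[6.9,7.5,14],"gripper":0.3},
    {"angular":[0,0,0],"dp":[6.9,7.5,14],"gripper":0.3}
  ]
}}

```text
time: 2.22
tool_pos: [0.5367, -0.0491, 0.2605]
tcp_rot: [1.0, 0.0, -0.004, -0.0]
force: [-1.0, 1.4, -0.7]
opening: 0.03
grip_force: 0.0
```

Run:
```python
from h import *
o=get_obs();print(o["tool_pos"],o["tcp_rot"],o["opening"])
f=cam("wrist"); cv2.imwrite("pics/w2.png",f["color"][:,:,::-1])
im=f["color"]; hsv=cv2.cvtColor(im,cv2.COLOR_RGB2HSV)
red=(hsv[...,1]>150)&((hsv[...,0]<8)|(hsv[...,0]>172))
print([(s.tolist()) for c,s,m in blobs(red,300)])
print([np.round(proj(f,p)) for p in((.572,.0155,.031),(.572,-.0505,.031),(.506,.0155,.031),(.506,-.0505,.031))])
```

```text
[ 0.53669415 -0.04907045  0.26052979] [ 9.99992862e-01  2.44535464e-05 -3.76471787e-03 -3.21187548e-04] 0.0300057475037937
[[281, 194, 38, 114, 1991], [200, 196, 103, 112, 3436]]
[array([197., 198.]), array([320., 198.]), array([207., 310.]), array([320., 310.])]
```

View pics/w2.png

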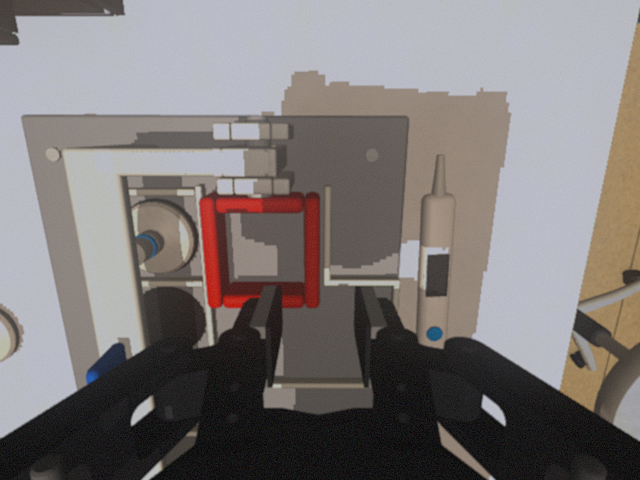

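Call:
{"op": "drive_tool", "data": {
  "rows": [
    {"angular":[0,0,0],"dp":[0.2,-0.2,2.5],"gripper":0.3},
    {"angular":[0,0,0],"dp":[0.2,-0.2,4.5],"gripper":0.3},
    {"angular":[0,0,0],"dp":[0.2,-0.2,6],"gripper":0.3},
    {"angular":[0,0,0],"dp":[0.2,-0.2,6.8],"gripper":0.3},
    {"angular":[0,0,0],"dp":[0.2,-0.2,6.9],"gripper":0.3},
    {"angular":[0,0,0],"dp":[0.2,-0.2,6.9],"gripper":0.3}
  ]
}}

```text
time: 2.77
tool_pos: [0.5412, -0.0467, 0.1967]
tcp_rot: [1.0, 0.0, 0.001, 0.0]
force: [-0.0, -0.5, 0.2]
opening: 0.0295
grip_force: 0.0
```

Call:
{"op": "drive_tool", "data": {
  "rows": [
    {"angular":[0,0,0],"dp":[0,0,0.3],"gripper":0.3},
    {"angular":[0,0,0],"dp":[0,0,0.5],"gripper":0.6},
    {"angular":[0,0,0],"dp":[0,0,0.5],"gripper":1},
    {"angular":[0,0,0],"dp":[0,0,0.5],"gripper":1},
    {"angular":[0,0,0],"dp":[0,0,0.5],"gripper":1},
    {"angular":[0,0,0],"dp":[0,0,0.5],"gripper":1}
  ],
  "squeeze": 25
}}

```text
time: 3.27
tool_pos: [0.541, -0.0466, 0.1913]
tcp_rot: [1.0, 0.0, 0.0, 0.0]
force: [-2.0, 0.1, 5.7]
opening: 0.0084
grip_force: 27.6
```

Call:
{"op": "drive_tool", "data": {
  "rows": [
    {"angular":[0,0,0],"dp":[-0.6,0,-0.05],"gripper":1},
    {"angular":[0,0,0],"dp":[-1.4,0,-0.05],"gripper":1},
    {"angular":[0,0,0],"dp":[-2.2,0,-0.05],"gripper":1},
    {"angular":[0,0,0],"dp":[-3,0,-0.05],"gripper":1},
    {"angular":[0,0,0],"dp":[-3.8,0,-0.05],"gripper":1},
    {"angular":[0,0,0],"dp":[-4.6,0,-0.05],"gripper":1},
    {"angular":[0,0,0],"dp":[-5.2,0,-0.05],"gripper":1},
    {"angular":[0,0,0],"dp":[-5.4,0,-0.05],"gripper":1}
  ]
}}

```text
time: 3.93
tool_pos: [0.4857, -0.0466, 0.1913]
tcp_rot: [1.0, 0.0, -0.0, -0.0]
force: [1.0, -0.3, 1.9]
opening: 0.0081
grip_force: 27.0
```

Call:
{"op": "drive_tool", "data": {
  "rows": [
    {"angular":[0,0,0],"dp":[-0.3,0,0],"gripper":1},
    {"angular":[0,0,0],"dp":[-0.6,0,0],"gripper":1},
    {"angular":[0,0,0],"dp":[-0.8,0,0],"gripper":1},
    {"angular":[0,0,0],"dp":[-0.8,0,0],"gripper":1}
  ]
}}

```text
time: 4.27
tool_pos: [0.4786, -0.0467, 0.1913]
tcp_rot: [1.0, 0.0, 0.0, 0.0]
force: [-0.4, -0.3, 5.5]
opening: 0.008
grip_force: 27.4
```

Run:
```python
from h import *
o=get_obs();print(o["tool_pos"],o["force"],o["opening"])
f=cam("top"); im=f["color"]; hsv=cv2.cvtColor(im,cv2.COLOR_RGB2HSV)
red=(hsv[...,1]>150)&((hsv[...,0]<8)|(hsv[...,0]>172))
for c,s,m in blobs(red,20): print(s,[ray(f,u,v,.031)[:2].round(4) for u,v in((s[0],s[1]),(s[0]+s[2],s[1]+s[3]))])
w=cam("wrist"); cv2.imwrite("pics/w3.png",w["color"][:,:,::-1])
```

```text
[ 0.47858533 -0.04665207  0.19128936] [-0.35493783 -0.34564607  5.52585402] 0.00803349980940599
[ 12 196   7  10  38] [array([0.6694, 0.8147]), array([0.6459, 0.7962])]
[356 269  13  28 141] [array([0.5075, 0.0139]), array([ 0.4444, -0.0155])]
```

View pics/w3.png

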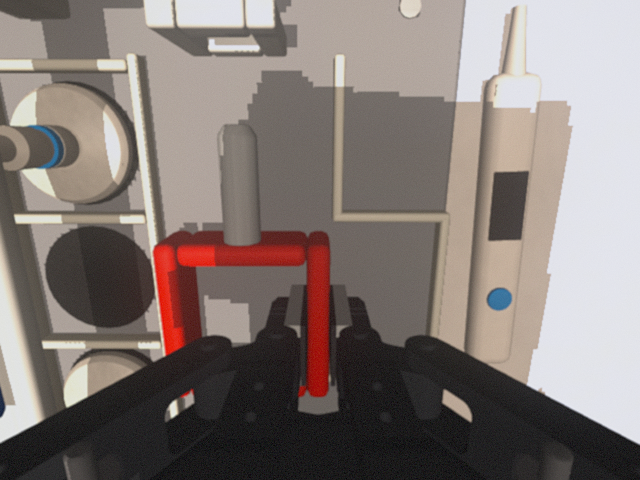

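The bolt is out of the posts. The loop's far bar at row 240 is nearer the robot than the notch corner at row 216, so it can slide sideways now.

Call:
{"op": "drive_tool", "data": {
  "rows": [
    {"angular":[0,0,0],"dp":[0,0.5,0],"gripper":1},
    {"angular":[0,0,0],"dp":[0,1.2,0],"gripper":1},
    {"angular":[0,0,0],"dp":[0,1.9,0],"gripper":1},
    {"angular":[0,0,0],"dp":[0,2.6,0],"gripper":1},
    {"angular":[0,0,0],"dp":[0,3.3,0],"gripper":1},
    {"angular":[0,0,0],"dp":[0,4,0],"gripper":1},
    {"angular":[0,0,0],"dp":[0,4.5,0],"gripper":1},
    {"angular":[0,0,0],"dp":[0,4.5,0],"gripper":1}
  ]
}}

```text
time: 5.03
tool_pos: [0.4786, -0.0915, 0.1913]
tcp_rot: [1.0, -0.0, -0.001, -0.001]
force: [-0.1, 4.3, 9.0]
opening: 0.0081
grip_force: 28.0
```

Run:
```python
from h import *
o=get_obs();print(o["tool_pos"],o["force"],o["opening"])
w=cam("wrist"); cv2.imwrite("pics/w4.png",w["color"][:,:,::-1])
hsv=cv2.cvtColor(w["color"],cv2.COLOR_RGB2HSV)
red=(hsv[...,1]>150)&((hsv[...,0]<8)|(hsv[...,0]>172))
for c,s,m in blobs(red,300): print(s,[ray(w,u,v,.031)[:2].round(4) for u,v in((s[0],s[1]),(s[0]+s[2],s[1]+s[3]))])
```

```text
[ 0.47858175 -0.0915162   0.19125767] [-0.07928304  4.29356271  9.01850236] 0.008066365777229736
[ 153  232  177  165 9592] [array([ 0.5142, -0.0326]), array([ 0.4449, -0.0964])]
```

View pics/w4.png

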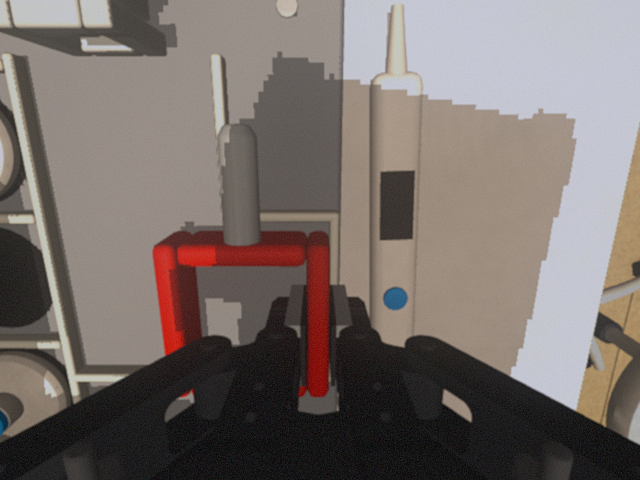

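Call:
{"op": "drive_tool", "data": {
  "rows": [
    {"angular":[0,0,0],"dp":[0,0,0],"gripper":0.55},
    {"angular":[0,0,0],"dp":[0,0,0],"gripper":0.55},
    {"angular":[0,0,0],"dp":[0,0,0],"gripper":0.55},
    {"angular":[0,0,0],"dp":[0,0,-0.5],"gripper":0.55},
    {"angular":[0,0,0],"dp":[0,0,-2],"gripper":0.55},
    {"angular":[0,0,0],"dp":[0,0,-4.5],"gripper":0.55},
    {"angular":[0,0,0],"dp":[0,0,-7.5],"gripper":1},
    {"angular":[0,0,0],"dp":[0,0,-8],"gripper":1}
  ]
}}

```text
time: 5.75
tool_pos: [0.4799, -0.0919, 0.2751]
tcp_rot: [1.0, 0.0, 0.002, 0.0]
force: [1.6, 0.5, -0.3]
opening: 0.0003
grip_force: 0.0
```

Call:
{"op": "drive_tool", "data": {
  "rows": [
    {"angular":[0,0,0],"dp":[0.3,-2,0],"gripper":1},
    {"angular":[0,0,0],"dp":[0.6,-5,0],"gripper":1},
    {"angular":[0,0,0],"dp":[0.9,-8,0],"gripper":1},
    {"angular":[0,0,0],"dp":[0.9,-9.6,1],"gripper":1},
    {"angular":[0,0,0],"dp":[0.9,-9.6,2.5],"gripper":1},
    {"angular":[0,0,0],"dp":[0.9,-9.6,2.5],"gripper":1}
  ]
}}

```text
time: 6.25
tool_pos: [0.4866, 0.0053, 0.2444]
tcp_rot: [1.0, 0.001, -0.002, 0.0]
force: [-1.3, -1.1, -0.6]
opening: 0.0001
grip_force: 0.0
```

Run:
```python
from h import *
o=get_obs();print(o["tool_pos"],o["force"],o["opening"])
f=cam("top"); im=f["color"]; hsv=cv2.cvtColor(im,cv2.COLOR_RGB2HSV)
red=(hsv[...,1]>150)&((hsv[...,0]<8)|(hsv[...,0]>172))
for c,s,m in blobs(red,20): print("top",s,[ray(f,u,v,.031)[:2].round(4) for u,v in((s[0],s[1]),(s[0]+s[2],s[1]+s[3]))])
w=cam("wrist");hsv=cv2.cvtColor(w["color"],cv2.COLOR_RGB2HSV)
blue=(hsv[...,1]>150)&(hsv[...,0]>100)&(hsv[...,0]<130)
for c,s,m in blobs(blue,30): print("blue",s,[ray(w,u,v,.091)[:2].round(4) for u,v in((s[0],s[1]),(s[0]+s[2],s[1]+s[3]))])
```

```text
[0.48662714 0.00530611 0.24442785] [-1.26416998 -1.06113839 -0.63964489] 5.617457309410269e-05
top [ 12 196   8  10  41] [array([0.6694, 0.8147]), array([0.6459, 0.7939])]
top [376 295  28   2  34] [array([ 0.4491, -0.0313]), array([ 0.4453, -0.0946])]
blue [535 265  17  15  91] [array([ 0.5121, -0.0711]), array([ 0.5065, -0.078 ])]
blue [192 309  15  39 297] [array([0.495, 0.05 ]), array([0.4791, 0.0459])]
```

Call:
{"op": "drive_tool", "data": {
  "rows": [
    {"angular":[0,0,0],"dp":[0,-1.5,0],"gripper":1},
    {"angular":[0,0,0],"dp":[0,-2.3,0],"gripper":1},
    {"angular":[0,0,0],"dp":[0,-3.1,0],"gripper":1},
    {"angular":[0,0,0],"dp":[0,-4,0],"gripper":1},
    {"angular":[0,0,0],"dp":[0,-5,0],"gripper":1},
    {"angular":[0,0,0],"dp":[0,-6,0],"gripper":1},
    {"angular":[0,0,0],"dp":[0,-6.8,0],"gripper":1},
    {"angular":[0,0,0],"dp":[0,-7.2,0],"gripper":1}
  ]
}}

```text
time: 7.02
tool_pos: [0.4877, 0.0776, 0.2463]
tcp_rot: [1.0, 0.001, 0.0, -0.0]
force: [0.6, -1.5, 0.5]
opening: -0.0001
grip_force: 0.8
```

Call:
{"op": "drive_tool", "data": {
  "rows": [
    {"angular":[0,0,0],"dp":[0,-0.3,0],"gripper":1},
    {"angular":[0,0,0],"dp":[0,-0.6,0],"gripper":1},
    {"angular":[0,0,0],"dp":[0,-0.6,0],"gripper":1}
  ]
}}

```text
time: 7.27
tool_pos: [0.4875, 0.0828, 0.2461]
tcp_rot: [1.0, 0.001, -0.0, -0.0]
force: [-0.8, 0.1, 1.4]
opening: -0.0001
grip_force: 0.0
```

Run:
```python
from h import *
o=get_obs();print(o["tool_pos"],o["force"],o["opening"])
w=cam("wrist");hsv=cv2.cvtColor(w["color"],cv2.COLOR_RGB2HSV); cv2.imwrite("pics/w5.png",w["color"][:,:,::-1])
blue=(hsv[...,1]>150)&(hsv[...,0]>100)&(hsv[...,0]<130)
for c,s,m in blobs(blue,30): print("blue",s,[ray(w,u,v,.091)[:2].round(4) for u,v in((s[0],s[1]),(s[0]+s[2],s[1]+s[3]))])
```

```text
[0.48749277 0.08281033 0.24609333] [-0.7694629   0.12487344  1.36154212] -9.844702682827954e-05
blue [267 316  10  24  88] [array([0.4928, 0.1013]), array([0.483 , 0.0979])]
```

Call:
{"op": "drive_tool", "data": {
  "rows": [
    {"angular":[0,0,0],"dp":[0,-0.2,0],"gripper":1},
    {"angular":[0,0,0],"dp":[0,-0.4,0],"gripper":1},
    {"angular":[0,0,0],"dp":[0,-0.5,0],"gripper":1},
    {"angular":[0,0,0],"dp":[0,-0.5,0],"gripper":1}
  ]
}}

```text
time: 7.65
tool_pos: [0.4874, 0.0874, 0.2461]
tcp_rot: [1.0, 0.0, -0.0, 0.0]
force: [-0.8, -0.8, -0.2]
opening: -0.0002
grip_force: 0.3
```

Call:
{"op": "drive_tool", "data": {
  "rows": [
    {"angular":[0,0,0],"dp":[0,-0.2,0],"gripper":1},
    {"angular":[0,0,0],"dp":[0,-0.3,0],"gripper":1},
    {"angular":[0,0,0],"dp":[0,-0.3,0],"gripper":1}
  ]
}}

```text
time: 7.9
tool_pos: [0.4874, 0.0887, 0.246]
tcp_rot: [1.0, 0.001, -0.0, 0.002]
force: [0.6, -18.2, 0.7]
opening: -0.0001
grip_force: 9.4
```

Call:
{"op": "drive_tool", "data": {
  "rows": [
    {"angular":[0,0,0],"dp":[0,1.5,0],"gripper":1},
    {"angular":[0,0,0],"dp":[0,2.5,-1],"gripper":1},
    {"angular":[0,0,0],"dp":[0,2.5,-5],"gripper":1},
    {"angular":[0,0,0],"dp":[-1.5,1,-8],"gripper":1},
    {"angular":[0,0,0],"dp":[-3,-2,-10],"gripper":0.3},
    {"angular":[0,0,0],"dp":[-5,-5,-10],"gripper":0.2},
    {"angular":[0,0,0],"dp":[-6.5,-7.5,-10],"gripper":0.1},
    {"angular":[0,0,0],"dp":[-6.5,-7.5,-10],"gripper":0.1}
  ]
}}

```text
time: 8.57
tool_pos: [0.4204, 0.1679, 0.3475]
tcp_rot: [1.0, 0.001, 0.0, -0.001]
force: [-0.2, -0.4, -0.8]
opening: 0.0384
grip_force: 0.0
```

Run:
```python
from h import *
o=get_obs();print(o["tool_pos"],o["force"],o["opening"])
w=cam("wrist"); cv2.imwrite("pics/w6.png",w["color"][:,:,::-1]); np.save("w6.npy",w,allow_pickle=True)
print(proj(w,(.475,.176,.012)))
```

```text
[0.42043825 0.1679157  0.34749842] [-0.23144537 -0.43480378 -0.81694307] 0.03842347649098292
(np.float64(308.40915578438876), np.float64(154.63779464382657))
```

View pics/w6.png

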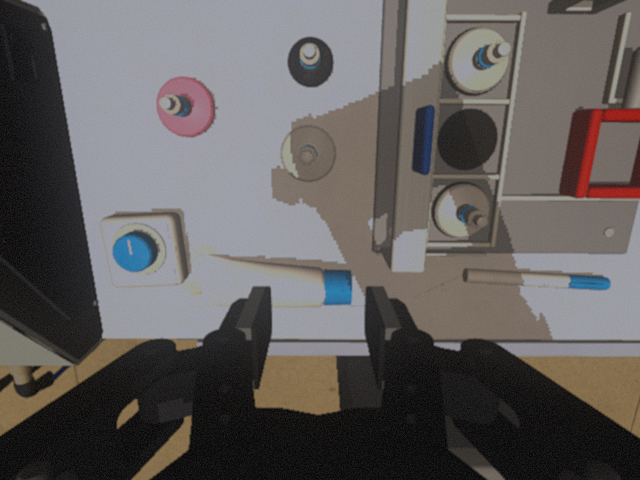

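The keeper bar now clears the pocket row. The spare's disc is centred near (308,153), the empty pocket's dark disc near (467,139), and the bolt loop sits in the notch at the right.

Run:
```python
from h import *
w=np.load("w6.npy",allow_pickle=True).item()
print("spare disc",ray(w,308,153,.010),"stem top",ray(w,309,155,.046))
print("pocket dark",ray(w,467,139,.006)); 
print("lips",[ray(w,u,v,.014)[:2].round(4) for u,v in((470,101),(465,176),(434,140),(504,140))])
g=cv2.cvtColor(w["color"],cv2.COLOR_RGB2GRAY)
for c,s,m in blobs((g<75),300):
    if 430<c[0]<500 and 100<c[1]<180: print(c,s,ray(w,*c,.006))
print("nbr discs",ray(w,478,61,.016),ray(w,463,211,.016))
f=cam("top")
print("top tab/pocket", [np.round(proj(f,p)) for p in((.487,.049,.006),(.476,.1755,.046),(.476,.1755,.01))])
cv2.imwrite("pics/t2.png",cv2.resize(f["color"][200:340,230:430,::-1],None,fx=4,fy=4,interpolation=cv2.INTER_CUBIC))
```

```text
spare disc [0.47618286 0.17637374 0.01      ] stem top [0.47634855 0.1746985  0.046     ]
pocket dark [0.48728058 0.04901357 0.006     ]
lips [array([0.5152, 0.0529]), array([0.4587, 0.0506]), array([0.4865, 0.0778]), array([0.4867, 0.0231])]
[464.48568899 140.04101505] [ 434  104   63   70 3389] [0.48646969 0.0509405  0.006     ]
nbr discs [0.54276302 0.05081724 0.016     ] [0.43061848 0.04990491 0.016     ]
top tab/pocket [array([340., 278.]), array([284., 282.]), array([286., 282.])]
```

View pics/t2.png

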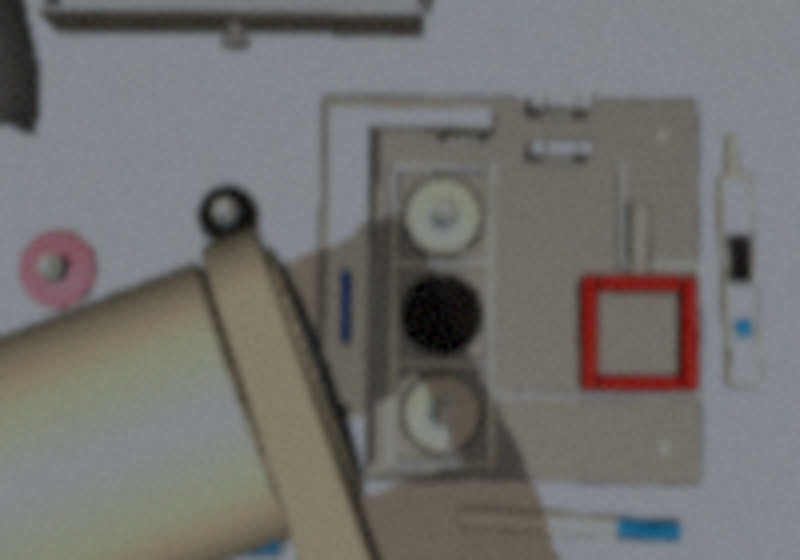

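Call:
{"op": "drive_tool", "data": {
  "rows": [
    {"angular":[0,0,0],"dp":[3,-0.4,1],"gripper":0.1},
    {"angular":[0,0,0],"dp":[5.6,-0.8,3],"gripper":0.1},
    {"angular":[0,0,0],"dp":[5.6,-0.8,6],"gripper":0.1},
    {"angular":[0,0,0],"dp":[5.6,-0.8,8.5],"gripper":0.1},
    {"angular":[0,0,0],"dp":[5.6,-0.8,9],"gripper":0.1},
    {"angular":[0,0,0],"dp":[5.6,-0.8,9],"gripper":0.1}
  ]
}}

```text
time: 9.17
tool_pos: [0.4783, 0.1723, 0.2548]
tcp_rot: [1.0, -0.0, -0.002, 0.001]
force: [-0.4, -0.5, 0.6]
opening: 0.0387
grip_force: 0.0
```

Run:
```python
from h import *
print([get_obs()["tool_pos"].round(4) if 0 else np.round(get_obs()["tool_pos"],4)])
```

```text
[array([0.4783, 0.1723, 0.2548])]
```

Call:
{"op": "drive_tool", "data": {
  "rows": [
    {"angular":[0,0,0],"dp":[0,0,0.5],"gripper":0.1},
    {"angular":[0,0,0],"dp":[0,0,1],"gripper":0.1},
    {"angular":[0,0,0],"dp":[0,0,1],"gripper":0.1},
    {"angular":[0,0,0],"dp":[0,0,1],"gripper":0.1}
  ]
}}

```text
time: 9.5
tool_pos: [0.4787, 0.1734, 0.2469]
tcp_rot: [1.0, 0.0, 0.001, -0.0]
force: [-0.4, -0.5, -0.4]
opening: 0.0387
grip_force: 0.0
```

Call:
{"op": "drive_tool", "data": {
  "rows": [
    {"angular":[0,0,0],"dp":[-0.2,-0.2,1],"gripper":0.1},
    {"angular":[0,0,0],"dp":[-0.2,-0.2,2.5],"gripper":0.1},
    {"angular":[0,0,0],"dp":[-0.2,-0.2,4],"gripper":0.1},
    {"angular":[0,0,0],"dp":[-0.2,-0.2,5.2],"gripper":0.1},
    {"angular":[0,0,0],"dp":[-0.2,-0.2,5.6],"gripper":0.1},
    {"angular":[0,0,0],"dp":[-0.2,-0.2,5.6],"gripper":0.1},
    {"angular":[0,0,0],"dp":[-0.2,-0.2,5.6],"gripper":0.1}
  ]
}}

```text
time: 10.08
tool_pos: [0.4765, 0.1755, 0.1903]
tcp_rot: [1.0, 0.0, -0.0, -0.0]
force: [0.4, 0.3, -0.6]
opening: 0.0381
grip_force: 0.0
```

Call:
{"op": "drive_tool", "data": {
  "rows": [
    {"angular":[0,0,0],"dp":[0,0,0],"gripper":0.5},
    {"angular":[0,0,0],"dp":[0,0,0],"gripper":0.6},
    {"angular":[0,0,0],"dp":[0,0,0],"gripper":1},
    {"angular":[0,0,0],"dp":[0,0,0],"gripper":1},
    {"angular":[0,0,0],"dp":[0,0,0],"gripper":1},
    {"angular":[0,0,0],"dp":[0,0,0],"gripper":1}
  ],
  "squeeze": 30
}}

```text
time: 10.58
tool_pos: [0.4769, 0.1755, 0.191]
tcp_rot: [1.0, 0.0, 0.001, -0.0]
force: [-0.6, -0.2, 7.1]
opening: 0.0126
grip_force: 29.5
```

Call:
{"op": "drive_tool", "data": {
  "rows": [
    {"angular":[0,0,0],"dp":[0,0,-1],"gripper":1},
    {"angular":[0,0,0],"dp":[0,0,-3],"gripper":1},
    {"angular":[0,0,0],"dp":[0,0,-6],"gripper":1},
    {"angular":[0,0,0],"dp":[0,0,-9],"gripper":1},
    {"angular":[0,0,0],"dp":[0,0,-12],"gripper":1},
    {"angular":[0,0,0],"dp":[0,0,-13],"gripper":1},
    {"angular":[0,0,0],"dp":[0,0,-13],"gripper":1}
  ]
}}

```text
time: 11.17
tool_pos: [0.4774, 0.1756, 0.3233]
tcp_rot: [1.0, 0.0, 0.003, -0.001]
force: [0.6, 0.2, -0.4]
opening: 0.013
grip_force: 29.6
```

Call:
{"op": "drive_tool", "data": {
  "rows": [
    {"angular":[0,0,0],"dp":[0.1,1,0],"gripper":1},
    {"angular":[0,0,0],"dp":[0.3,3,0],"gripper":1},
    {"angular":[0,0,0],"dp":[0.6,6,0],"gripper":1},
    {"angular":[0,0,0],"dp":[0.9,9,0],"gripper":1},
    {"angular":[0,0,0],"dp":[1.1,11.5,0],"gripper":1},
    {"angular":[0,0,0],"dp":[1.1,12.6,0],"gripper":1},
    {"angular":[0,0,0],"dp":[1.1,12.6,0],"gripper":1},
    {"angular":[0,0,0],"dp":[1.1,12.6,0],"gripper":1}
  ]
}}

```text
time: 11.83
tool_pos: [0.4871, 0.0489, 0.319]
tcp_rot: [1.0, -0.001, -0.001, -0.0]
force: [0.4, 1.2, -1.0]
opening: 0.013
grip_force: 29.6
```

Run:
```python
from h import *
o=get_obs();print(o["tool_pos"],o["tcp_rot"],o["force"],o["opening"])
w=cam("wrist"); s=cam("scene"); u,v=map(int,proj(s,(.487,.05,.14))); print(u,v)
c=s["color"][v-110:v+130,u-130:u+130]
cv2.imwrite("pics/w7.png",np.hstack([cv2.resize(w["color"],(400,300))[:,:,::-1],cv2.resize(c,(325,300))[:,:,::-1]]))
```

```text
[0.4871465  0.04891205 0.31897632] [ 9.99999179e-01 -5.59018011e-04 -1.15195783e-03 -5.40641650e-05] [ 0.4487751   1.1932127  -1.04152551] 0.012993296530924186
366 230
```

View pics/w7.png

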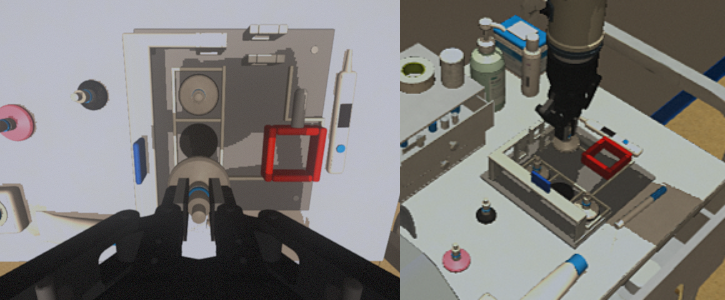

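Call:
{"op": "drive_tool", "data": {
  "rows": [
    {"angular":[0,0,0],"dp":[0,-0.1,1],"gripper":1},
    {"angular":[0,0,0],"dp":[0,-0.1,3.5],"gripper":1},
    {"angular":[0,0,0],"dp":[0,-0.1,6.5],"gripper":1},
    {"angular":[0,0,0],"dp":[0,-0.1,9],"gripper":1},
    {"angular":[0,0,0],"dp":[0,-0.1,9.8],"gripper":1},
    {"angular":[0,0,0],"dp":[0,-0.1,9.8],"gripper":1},
    {"angular":[0,0,0],"dp":[0,-0.1,9.8],"gripper":1}
  ]
}}

```text
time: 12.52
tool_pos: [0.4877, 0.0509, 0.2222]
tcp_rot: [1.0, 0.001, -0.0, 0.0]
force: [0.1, 0.0, -0.8]
opening: 0.0125
grip_force: 29.6
```

Run:
```python
from h import *
o=get_obs();print(o["tool_pos"],o["tcp_rot"],o["force"],o["opening"])
```

```text
[0.48771028 0.05089757 0.22215022] [ 9.99999619e-01  7.70703415e-04 -4.09571434e-04  1.33557205e-05] [ 0.07346183  0.0229526  -0.8174057 ] 0.012493437004679128
```

Call:
{"op": "drive_tool", "data": {
  "rows": [
    {"angular":[0,0,0],"dp":[0,0.1,0.5],"gripper":1},
    {"angular":[0,0,0],"dp":[0,0.1,1.2],"gripper":1},
    {"angular":[0,0,0],"dp":[0,0.1,1.8],"gripper":1},
    {"angular":[0,0,0],"dp":[0,0.1,2.2],"gripper":1},
    {"angular":[0,0,0],"dp":[0,0.1,2.4],"gripper":1},
    {"angular":[0,0,0],"dp":[0,0.1,2.4],"gripper":1},
    {"angular":[0,0,0],"dp":[0,0.1,2.4],"gripper":1}
  ]
}}

```text
time: 13.1
tool_pos: [0.4876, 0.0493, 0.1981]
tcp_rot: [1.0, 0.0, -0.0, 0.0]
force: [0.3, 0.2, -1.7]
opening: 0.0127
grip_force: 29.6
```

Call:
{"op": "drive_tool", "data": {
  "rows": [
    {"angular":[0,0,0],"dp":[0,0,0.1],"gripper":1},
    {"angular":[0,0,0],"dp":[0,0,0.1],"gripper":1},
    {"angular":[0,0,0],"dp":[0,0,0.15],"gripper":1},
    {"angular":[0,0,0],"dp":[0,0,0.15],"gripper":1}
  ]
}}

```text
time: 13.43
tool_pos: [0.4877, 0.0494, 0.197]
tcp_rot: [1.0, 0.0, 0.0, -0.0]
force: [-1.5, -0.8, 2.8]
opening: 0.0127
grip_force: 30.0
```

Call:
{"op": "drive_tool", "data": {
  "rows": [
    {"angular":[0,0,0],"dp":[0,0,0],"gripper":0.6},
    {"angular":[0,0,0],"dp":[0,0,0],"gripper":0.4},
    {"angular":[0,0,0],"dp":[0,0,0],"gripper":0.3},
    {"angular":[0,0,0],"dp":[0,0,0],"gripper":0.3},
    {"angular":[0,0,0],"dp":[0,0,-1],"gripper":0.3},
    {"angular":[0,0,0],"dp":[0,0,-3],"gripper":0.3},
    {"angular":[0,0,0],"dp":[0,0,-6],"gripper":0.3},
    {"angular":[0,0,0],"dp":[0,0,-9],"gripper":0.3}
  ]
}}

```text
time: 14.1
tool_pos: [0.4872, 0.0493, 0.2872]
tcp_rot: [1.0, 0.0, -0.001, 0.0]
force: [0.8, -0.1, -0.2]
opening: 0.0302
grip_force: 0.0
```

Call:
{"op": "drive_tool", "data": {
  "rows": [
    {"angular":[0,0,0],"dp":[-1.5,0,-2],"gripper":0.3},
    {"angular":[0,0,0],"dp":[-3,0,-4],"gripper":0.3},
    {"angular":[0,0,0],"dp":[-5,0,-6],"gripper":0.3},
    {"angular":[0,0,0],"dp":[-7,0,-6],"gripper":0.3},
    {"angular":[0,0,0],"dp":[-8,0,-6],"gripper":0.3},
    {"angular":[0,0,0],"dp":[-8,0,-6],"gripper":0.3}
  ]
}}

```text
time: 14.6
tool_pos: [0.4057, 0.0493, 0.3466]
tcp_rot: [1.0, 0.001, -0.0, 0.0]
force: [0.5, -0.0, -0.7]
opening: 0.03
grip_force: 0.0
```

Run:
```python
from h import *
o=get_obs();print(o["tool_pos"],o["force"],o["opening"])
w=cam("wrist"); hsv=cv2.cvtColor(w["color"],cv2.COLOR_RGB2HSV)
t=cam("top")
for n,p in(("sp",(.487,.0497,.018)),("a",(.5447,.0497,.018)),("b",(.4295,.0497,.018))):
    u,v=map(int,proj(w,p)); h=hsv[v-45:v+45,max(0,u-40):u+40]
    print(n,(u,v),"mean sat/val",h[...,1].mean().round(),h[...,2].mean().round())
    blue=(h[...,1]>90)&(h[...,0]>95)&(h[...,0]<125)
    print("  blue ring",[(c+[max(0,u-40),v-45]).round(1).tolist() for c,s,m in blobs(blue,8)],"proj ring",np.round(proj(w,(p[0],p[1],.035))))
red=(hsv[...,1]>150)&((hsv[...,0]<8)|(hsv[...,0]>172))
for c,s,m in blobs(red,300): print("red",s,[ray(w,u,v,.031)[:2].round(4) for u,v in((s[0],s[1]),(s[0]+s[2],s[1]+s[3]))])
blue=(hsv[...,1]>150)&(hsv[...,0]>108)&(hsv[...,0]<130)
for c,s,m in blobs(blue,60): print("blue",c,ray(w,*c,.085))
```

```text
<stdin>:7: RuntimeWarning: Mean of empty slice.
  ret = ret.dtype.type(ret / rcount)
bash:  1192 Segmentation fault         python3 - <<'E'
from h import *
o=get_obs();print(o["tool_pos"],o["force"],o["opening"])
w=cam("wrist"); hsv=cv2.cvtColor(w["color"],cv2.COLOR_RGB2HSV)
t=cam("top")
for n,p in(("sp",(.487,.0497,.018)),("a",(.5447,.0497,.018)),("b",(.4295,.0497,.018))):
    u,v=map(int,proj(w,p)); h=hsv[v-45:v+45,max(0,u-40):u+40]
    print(n,(u,v),"mean sat/val",h[...,1].mean().round(),h[...,2].mean().round())
    blue=(h[...,1]>90)&(h[...,0]>95)&(h[...,0]<125)
    print("  blue ring",[(c+[max(0,u-40),v-45]).round(1).tolist() for c,s,m in blobs(blue,8)],"proj ring",np.round(proj(w,(p[0],p[1],.035))))
red=(hsv[...,1]>150)&((hsv[...,0]<8)|(hsv[...,0]>172))
for c,s,m in blobs(red,300): print("red",s,[ray(w,u,v,.031)[:2].round(4) for u,v in((s[0],s[1]),(s[0]+s[2],s[1]+s[3]))])
blue=(hsv[...,1]>150)&(hsv[...,0]>108)&(hsv[...,0]<130)
for c,s,m in blobs(blue,60): print("blue",c,ray(w,*c,.085))
E
```

Run:
```python
from h import *
w=cam("wrist"); hsv=cv2.cvtColor(w["color"],cv2.COLOR_RGB2HSV)
for n,p in(("sp",(.487,.0497,.018)),("a",(.5447,.0497,.018)),("b",(.4295,.0497,.018))):
    u,v=map(int,proj(w,p)); a,b=max(0,v-40),max(0,u-40); h=hsv[a:v+40,b:u+40]
    blue=(h[...,1]>90)&(h[...,0]>95)&(h[...,0]<125)
    print(n,(u,v),"disc val",h[...,2].mean().round(),"ring",[((c+[b,a]).round(1).tolist(),int(s[4]),ray(w,*(c+[b,a]),.038)[:2].round(4).tolist()) for c,s,m in blobs(blue,8)])
red=(hsv[...,1]>150)&((hsv[...,0]<8)|(hsv[...,0]>172))
for c,s,m in blobs(red,300): print("red",s,[ray(w,u,v,.031)[:2].round(4) for u,v in((s[0],s[1]),(s[0]+s[2],s[1]+s[3]))])
blue=(hsv[...,1]>150)&(hsv[...,0]>108)&(hsv[...,0]<130)
for c,s,m in blobs(blue,60): print("blue",c,ray(w,*c,.085))
g=cv2.cvtColor(w["color"],cv2.COLOR_RGB2GRAY)
u,v=map(int,proj(w,(.487,.0497,.018)))
print("row",g[v,u-50:u+50:3].tolist()); print("col",g[v-50:v+50:3,u+14].tolist())
```

```text
sp (317, 122) disc val 118.0 ring []
a (317, 37) disc val 142.0 ring [([317.5, 43.6], 65, [0.5366, 0.0496])]
b (317, 197) disc val 110.0 ring [([318.0, 191.3], 22, [0.4372, 0.049])]
red [ 422   90   97   91 3291] [array([ 0.5084, -0.0248]), array([ 0.4442, -0.1031])]
blue [221.72222222 114.55228758] [0.48884124 0.10555746 0.085     ]
row [82, 88, 131, 129, 144, 166, 97, 95, 119, 110, 107, 107, 108, 111, 106, 102, 121, 126, 119, 106, 107, 110, 109, 112, 111, 106, 98, 59, 76, 111, 98, 78, 77, 82]
col [75, 103, 128, 157, 166, 105, 128, 110, 104, 160, 112, 114, 117, 116, 113, 114, 114, 111, 109, 113, 113, 114, 110, 108, 108, 98, 64, 83, 74, 114, 97, 79, 72, 77]
```

```bash
python3 -c "
from station import *
print(finish_job())"
```

```text
the job is handed in; nothing more can be done
None
```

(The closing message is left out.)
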